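# Turn over and sort joystick covers

### The arm

A 7-joint arm with a two-finger parallel gripper is mounted at the origin on the work surface. World frame = base frame: x ahead of the robot, y to its left, z up, the work surface at z = 0. Lengths are in m, angles in rad, forces in N, time in s.
With the tool pointing down it reaches from about 0.4 to 0.85 m from the base axis. Payload 4.5 kg.
Tool frame: the origin (TCP) lies between the finger pads; the fingertips stand 11 mm ahead of it and the grasp point (between the pads) lies 8 mm behind it (r.tip_reach is the distance from the TCP to the fingertips, in m); x points along the fingers, y is the direction in which the jaws open and shut, and the axes are right-handed (so a half turn about x gives the same grasp; the last joint's range is limited). The gripper opens to 88 mm and grips with 3 to 60 N. Pads are 18 mm wide; open, the fingers measure 123 mm over their backs; the gripper's body (75 mm by 187 mm) begins 45 mm behind the grasp point.
Start: joints at [-1.152, 0.689, -0.195, 1.565, 0.157, 0.902, -0.215], TCP at [0.235, 0.579, 0.25] pointing down, gripper open.
Joint ranges: [-3.01, 3.01], [-0.46, 2.08], [-1.47, 1.51], [0.13, 2.56], [-1, 4.14], [0.04, 2.09], [-2.66, 2.66]. Speed limits (rad/s): [2.57, 2.57, 3.14, 3.14, 3.14, 3.14, 3.14].

### API

Orientations are given as a unit quaternion [x, y, z, w].
In Python, from plant import r gives the robot as it stands.
- The arm moves only by the tool drive_tool, never from a script. Its argument "deltas" is a list of rows, each a list of 3 entries, a list of its own where there are three numbers: the turn, a rotation vector about the tool's x, y, z in degrees, then the shift along the tool's x, y, z in cm, then the finger opening in cm, from 0 to 8.81. A call has 1 to 12 rows; each row shifts and turns the commanded pose from where the row before left it, along the tool's axes as they then stand; what a row does not reach is not made up. A row lasts 1/12 s, in which the tool goes at most 41.7 mm and 7.16 degrees, less where a joint would pass 70% of its speed; a pose out of reach is approached as far as the arm can. A call is refused whole if a number of a shift passes 4.17 or a number of a turn 7.16, either way. A call with a gripper value outside its range is refused whole. The fingers move at their own pace and stop on an object; "force" is the grip in N (left out, the last holds). Time passes only in rows, so rows that do not move let the fingers close. It gives the time, the measured TCP pose, the force and the opening at its end, in the units of the state.
- r.get_state(): the state, without advancing time (a new reading comes with each control period).
- r.snapshot(name): name is "side" or "top"; returns a dict with "color" (420x560x3 uint8, red, green, blue), "fov_y" (degrees; the focal length in pixels is half the picture's height over the tangent of half this angle, whatever the lens; pixels are square), "cx", "cy" (the principal point, pixels), "extrinsics" (4x4, takes a point from world to camera coordinates). Camera axes: x right, y up, looking along -z (the intrinsics and any distortion apply to the point x, -y, -z); pixel columns grow to the right and rows downward; lengths in m; the calibration is good to about 2 mm. A picture is of the moment at which its call begins. There is no depth.
- r.finish_job(): hands the job in, once; it reports no verdict.
The state is a dict: "clock": time; "q": joint angles; "qd": joint speeds; "joint_torque": joint torques, N m; "tool_pos": TCP position; "eef_rot": TCP orientation; "contact_force": force on the tool from outside, world axes, zero at the start; "moment": the same for the moment, N m; "opening": opening from 0.0 (shut) to 1.0 (fully open).
Only numpy, scipy, OpenCV 4.12 (cv2) and the standard library are available. Lean on these libraries where they do the work, as an engineer would, in place of code of your own. Each camera call takes 0.05 s, during which the arm holds its last target. There are 200 camera calls.

### The job

The joystick covers on the brown paper came back from painting: turn every one over by letting it slide down the steel turnover ramp so that it lands inside up, look inside for the brass earth boss, and lay those that have it in the grey kit tray and those without it in the red reject tray, flat on the tray floor side by side, inside up. Turn the covers nowhere but at the ramp (do not stand one on edge or roll it over elsewhere), and leave the other things on the bench where they are.

Things in the scene. Friction and masses are not known exactly. Their poses are not given: they have to be found in the camera images.
- ramp: fixed turnover ramp, downhill = its local -y; origin on the bench below the middle of the crest. Blue block with a level polished-steel deck (100 mm wide, y 0 to +50 mm, top 121 mm above the bench), a slippery 60 degree slide from the crest (y 0) to a lip (y -35 mm, 60 mm high), then a level black rubber pad (104 mm wide, top 6 mm high, y -35 to -190 mm) and a 25 mm high end fence
- ramp_crest (a point): middle of the crest, the top edge of the slide, at deck height (121 mm); axes as the ramp's. A cover laid level there, painted face up, its length along the slope and its middle 5 to 15 mm downhill of the crest, tips when let go, slides down, strikes the pad with its leading edge and topples over it, to lie inside up
- ramp_pad (a point): on top of the rubber pad, 113 mm downhill of the crest, about where the middle of a cover comes to lie (10 mm or so either way, slightly turned); axes as the ramp's
- kit_tray: fixed grey open tray, outside 125 x 270 x 30 mm (x, y, z), walls and floor 4 mm; origin under its middle, x across, y along its length. One tray stands straight ahead beyond the ramp, the other to the robot's right, either way round
- reject_tray: fixed red open tray, outside 125 x 270 x 30 mm (x, y, z), walls and floor 4 mm; origin under its middle, x across, y along its length. One tray stands straight ahead beyond the ramp, the other to the robot's right, either way round
- cover_1: die-cast panel cover, 48 x 64 x 13 mm, about 90 g, painted dark slate; origin in the middle of its open underside (rim plane), local y along the 64 mm, z out through the painted face (at z = 13 mm): z up = painted face up, z down = inside up. Inside: a pan 10 mm deep, 3 mm walls, bare aluminium floor. Starts on the brown paper at the left; 3 to 5 covers are there, absent ones read None
- cover_2: as cover_1: a cover, 48 x 64 x 13 mm, same origin and axes; None if absent
- cover_3: as cover_1: a cover, 48 x 64 x 13 mm, same origin and axes; None if absent
- cover_4: as cover_1: a cover, 48 x 64 x 13 mm, same origin and axes; None if absent
- cover_5: as cover_1: a cover, 48 x 64 x 13 mm, same origin and axes; None if absent
- cover_1_inside (a point): middle of this cover's inside: top of the brass earth boss (16 mm across, 8 mm tall; point at local z = +1 mm) if it has one, else the bare aluminium floor (point at local z = +9 mm)
- cover_2_inside (a point): middle of this cover's inside: top of the brass earth boss (16 mm across, 8 mm tall; point at local z = +1 mm) if it has one, else the bare aluminium floor (point at local z = +9 mm)
- cover_3_inside (a point): middle of this cover's inside: top of the brass earth boss (16 mm across, 8 mm tall; point at local z = +1 mm) if it has one, else the bare aluminium floor (point at local z = +9 mm)
- cover_4_inside (a point): middle of this cover's inside: top of the brass earth boss (16 mm across, 8 mm tall; point at local z = +1 mm) if it has one, else the bare aluminium floor (point at local z = +9 mm)
- cover_5_inside (a point): middle of this cover's inside: top of the brass earth boss (16 mm across, 8 mm tall; point at local z = +1 mm) if it has one, else the bare aluminium floor (point at local z = +9 mm)
- tape_roll: bystander, leave it alone: blue roll of tape, 68 mm across, 19 mm high, lying flat; origin under its middle
- screwdriver: bystander, leave it alone: screwdriver lying on the bench; origin at its underside
- cleaner: bystander, leave it alone: yellow bottle, 64 mm across, 150 mm tall; origin under its middle
- terminal_row: bystander, leave it alone: grey terminal row with orange levers, 30 x 85 x 34 mm; origin under its middle
- wire_spool: bystander, leave it alone: white wire spool, 72 mm across, 56 mm high; origin under its middle
- stick_boot: bystander, leave it alone: black rubber joystick boot, 76 mm across, 54 mm high; origin under its middle
- lever_connector: bystander, leave it alone: small grey lever connector, 19 x 32 x 17 mm; origin under its middle
Mind the look-alikes: they are no part of the job. Leave any turquoise look-alike of the cover_5 alone. What is shaped like the cover_1 but green is not meant.

How it is judged:
On the way:
1. a cover has been turned over at the ramp and lies inside up on the rubber pad (((x of cover_1 in the frame of ramp_pad between -0.06 and 0.06 m and y of cover_1 in the frame of ramp_pad between -0.09 and 0.09 m and z of cover_1 in the frame of ramp_pad below 0.025 m and angle between cover_1's own z axis and vertical above 2.9 rad and linear speed of cover_1 below 0.03 m/s) or (x of cover_2 in the frame of ramp_pad between -0.06 and 0.06 m and y of cover_2 in the frame of ramp_pad between -0.09 and 0.09 m and z of cover_2 in the frame of ramp_pad below 0.025 m and angle between cover_2's own z axis and vertical above 2.9 rad and linear speed of cover_2 below 0.03 m/s) or (x of cover_3 in the frame of ramp_pad between -0.06 and 0.06 m and y of cover_3 in the frame of ramp_pad between -0.09 and 0.09 m and z of cover_3 in the frame of ramp_pad below 0.025 m and angle between cover_3's own z axis and vertical above 2.9 rad and linear speed of cover_3 below 0.03 m/s) or (x of cover_4 in the frame of ramp_pad between -0.06 and 0.06 m and y of cover_4 in the frame of ramp_pad between -0.09 and 0.09 m and z of cover_4 in the frame of ramp_pad below 0.025 m and angle between cover_4's own z axis and vertical above 2.9 rad and linear speed of cover_4 below 0.03 m/s) or (x of cover_5 in the frame of ramp_pad between -0.06 and 0.06 m and y of cover_5 in the frame of ramp_pad between -0.09 and 0.09 m and z of cover_5 in the frame of ramp_pad below 0.025 m and angle between cover_5's own z axis and vertical above 2.9 rad and linear speed of cover_5 below 0.03 m/s))), for 0.2 s.
At the end, for the whole second after the job is handed in: Every cover that is there lies inside up (within 14 degrees) and flat on the tray floor (not on another cover or on the rim): those with a brass boss in the grey kit tray, those without in the red reject tray (x of cover_1 in the frame of kit_tray between -0.045 and 0.045 m and y of cover_1 in the frame of kit_tray between -0.115 and 0.115 m and z of cover_1 in the frame of kit_tray between 0.01 and 0.026 m and angle between each of cover_1, cover_2, cover_3, cover_4, cover_5's own z axis and vertical above 2.9 rad and x of cover_2 in the frame of reject_tray between -0.045 and 0.045 m and y of cover_2 in the frame of reject_tray between -0.115 and 0.115 m and z of cover_2 in the frame of reject_tray between 0.01 and 0.026 m and x of cover_3 in the frame of kit_tray between -0.045 and 0.045 m and y of cover_3 in the frame of kit_tray between -0.115 and 0.115 m and z of cover_3 in the frame of kit_tray between 0.01 and 0.026 m and x of cover_4 in the frame of kit_tray between -0.045 and 0.045 m and y of cover_4 in the frame of kit_tray between -0.115 and 0.115 m and z of cover_4 in the frame of kit_tray between 0.01 and 0.026 m and x of cover_5 in the frame of reject_tray between -0.045 and 0.045 m and y of cover_5 in the frame of reject_tray between -0.115 and 0.115 m and z of cover_5 in the frame of reject_tray between 0.01 and 0.026 m); the robot touches nothing.
It fails at once if a cover is stood on edge or rolled over (tilted 69 to 109 degrees) more than 130 mm beside, 120 mm behind or 260 mm downhill of the ramp's crest ((angle between cover_1's own z axis and vertical between 1.2 and 1.9 rad and not (x of cover_1 in the frame of ramp between -0.13 and 0.13 m and y of cover_1 in the frame of ramp between -0.26 and 0.12 m)) or (angle between cover_2's own z axis and vertical between 1.2 and 1.9 rad and not (x of cover_2 in the frame of ramp between -0.13 and 0.13 m and y of cover_2 in the frame of ramp between -0.26 and 0.12 m)) or (angle between cover_3's own z axis and vertical between 1.2 and 1.9 rad and not (x of cover_3 in the frame of ramp between -0.13 and 0.13 m and y of cover_3 in the frame of ramp between -0.26 and 0.12 m)) or (angle between cover_4's own z axis and vertical between 1.2 and 1.9 rad and not (x of cover_4 in the frame of ramp between -0.13 and 0.13 m and y of cover_4 in the frame of ramp between -0.26 and 0.12 m)) or (angle between cover_5's own z axis and vertical between 1.2 and 1.9 rad and not (x of cover_5 in the frame of ramp between -0.13 and 0.13 m and y of cover_5 in the frame of ramp between -0.26 and 0.12 m))).
It fails at once if another thing on the bench is pushed more than 40 mm from where it stood (distance of any of tape_roll, screwdriver, cleaner, terminal_row, wire_spool, stick_boot, lever_connector from where it was at the start of the episode above 0.04 m).
Of cover_1, cover_2, cover_3, cover_4, cover_5 only 3 to 5 are there at a start; the rules pass over those that are not, and their reading is None.
At some moment in a run one of cover_1, cover_2, cover_3, cover_4, cover_5 may be knocked a few centimetres aside while the robot is not near it.
It also fails if it takes over 210 s, if anything falls off the work surface, if the arm or the gripper's body presses on something with over 40 N, if the wrist force passes 120 N, or if a joint passes its speed limit or range.

## Working session

There is one attempt and no reset: what is moved stays moved. The work goes in short steps, Python scripts to look and compute and a tool call to move; the robot and the scene stay as the last step left them, time stands still between calls to the robot, and variables do not carry over. Pictures are saved under pics/ and viewed, about 12 in all and at most 16, crops included, and the job is handed in when it is done.

Besides the shell and the picture viewer there is one more tool, called after "Call:" as name(argument=value, ...), one argument or row to a line, values as JSON. drive_tool: Moves the arm, as the interface text tells. Its arguments: {"type":"object","properties":{"deltas":{"type":"array","items":{"type":"array"}},"force":{"type":"number"}},"required":["deltas"]}

```bash
mkdir -p pics; ls; cat > h.py <<'E'
import numpy as np, cv2
from plant import r
from scipy.spatial.transform import Rotation as R
def snap(n,save=None):
    s=r.snapshot(n)
    if save: cv2.imwrite('pics/'+save,s['color'][:,:,::-1])
    return s
def f(s): return s['color'].shape[0]/2/np.tan(np.radians(s['fov_y'])/2)
def proj(s,p):
    E=np.array(s['extrinsics']); c=E[:3,:3]@np.array(p)+E[:3,3]
    return np.array([s['cx']+f(s)*c[0]/-c[2], s['cy']-f(s)*c[1]/-c[2]])
def ray(s,u,v,z):
    E=np.array(s['extrinsics']); d=E[:3,:3].T@np.array([(u-s['cx'])/f(s),-(v-s['cy'])/f(s),-1])
    o=-E[:3,:3].T@E[:3,3]
    return o+d*(z-o[2])/d[2]
E
python3 - <<'E'
from h import *
for n in('top','side'):
    s=snap(n,n+'0.png'); print({k:(np.round(v,3).tolist()) for k,v in s.items() if k!='color'},s.keys())
    E=np.array(s['extrinsics']); print('cam at',-E[:3,:3].T@E[:3,3])
st=r.get_state(); print(st)
print(R.from_quat(st['eef_rot']).as_matrix().round(3))
E
```

```text
pics
{'fov_y': 43.817, 'cx': 278.776, 'cy': 204.652, 'extrinsics': [[0.02, -1.0, 0.016, -0.005], [0.982, 0.022, 0.189, -0.517], [-0.189, 0.012, 0.982, -1.637], [0.0, 0.0, 0.0, 1.0]]} dict_keys(['color', 'fov_y', 'cx', 'cy', 'extrinsics'])
cam at [0.19736274 0.02595849 1.70526917]
{'fov_y': 54.434, 'cx': 281.995, 'cy': 210.85, 'extrinsics': [[0.842, -0.539, -0.019, -0.418], [0.39, 0.584, 0.712, -0.28], [-0.373, -0.607, 0.702, -0.945], [0.0, 0.0, 0.0, 1.0]]} dict_keys(['color', 'fov_y', 'cx', 'cy', 'extrinsics'])
cam at [ 0.10910448 -0.6354103   0.85498855]
{'clock': 0.1, 'q': array([-1.15221888,  0.68991688, -0.19452084,  1.5662425 ,  0.15731495,
        0.90253   , -0.21511031]), 'qd': array([-3.05754194e-04, -1.70369128e-03,  8.75435263e-06, -2.22237533e-03,
        9.23196217e-05, -4.86679498e-04, -9.79943989e-04]), 'joint_torque': array([-2.97989165e-03, -5.28506327e+01, -1.27139859e+00, -1.53837436e+01,
       -5.25640044e-02,  1.94594133e-03,  3.66861093e-05]), 'tool_pos': array([0.23442848, 0.57876134, 0.24897914]), 'eef_rot': array([ 0.13457655,  0.6941326 , -0.1357739 ,  0.69399894]), 'contact_force': array([ 0.52076342, -0.57438886, -0.34075562]), 'moment': array([-0.02491383,  0.01158443,  0.01068734]), 'opening': 1.0008608696849746}
[[-0.001  0.375  0.927]
 [-0.002  0.927 -0.375]
 [-1.    -0.002  0.   ]]
```

View pics/top0.png

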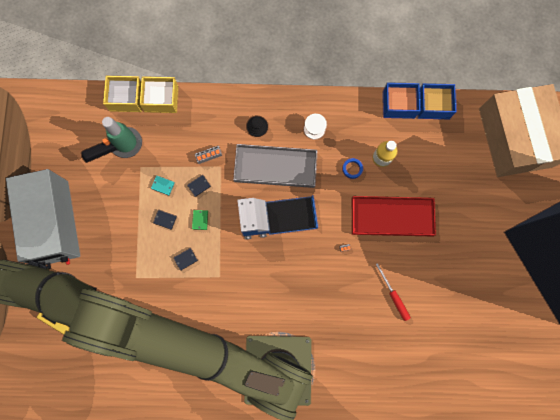

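View pics/side0.png

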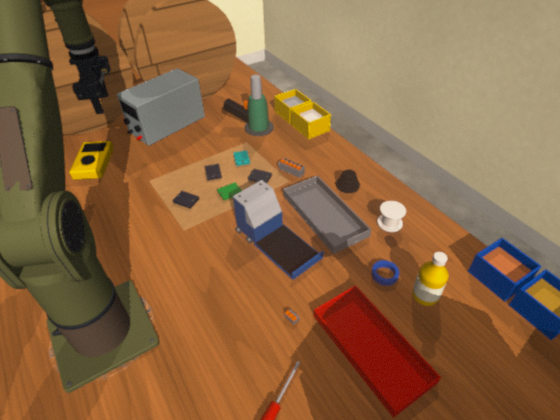

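Top view: dark slate covers at (200,185), (164,219) and (185,259). The look-alikes are turquoise (162,185) and green (200,220). The deck is at (252,217) and the pad at (290,215), with downhill running to the right, world −y. The grey tray is at (275,166) and the red one at (393,216). Next I'll measure these and check one close crop.

```bash
cat >> h.py <<'E'
def covers(s,box,vmax=80,amin=80,z=0.013):
    x0,y0,x1,y1=box; im=s['color'][y0:y1,x0:x1]; im=cv2.resize(im,None,fx=4,fy=4,interpolation=cv2.INTER_CUBIC)
    m=(im.max(2)<vmax).astype(np.uint8); m=cv2.morphologyEx(m,cv2.MORPH_OPEN,np.ones((9,9)))
    out=[]
    for c in cv2.findContours(m,cv2.RETR_EXTERNAL,cv2.CHAIN_APPROX_NONE)[0]:
        if cv2.contourArea(c)<amin*16: continue
        b=cv2.boxPoints(cv2.minAreaRect(c)); p=(b+.5)/4-.5+[x0,y0]
        out.append(quad(s,p,z))
    return out
def quad(s,p,z):
    w=np.array([ray(s,*q,z)[:2] for q in p]); e1,e2=w[1]-w[0],w[2]-w[1]
    l=e1 if np.linalg.norm(e1)>np.linalg.norm(e2) else e2
    a=np.degrees(np.arctan2(l[1],l[0]))%180
    return np.mean(p,0).round(1),w.mean(0).round(4),sorted([round(float(np.linalg.norm(e)),4) for e in(e1,e2)]),round(a,1)
E
python3 - <<'E'
from h import *
s=snap('top'); t=snap('side')
for o in covers(s,(130,160,225,280)): print('top',*o)
for o in covers(t,(150,140,290,225)): print('side',*o)
im=s['color']; hsv=cv2.cvtColor(im,cv2.COLOR_RGB2HSV).astype(int); H,S,V=hsv[...,0],hsv[...,1],hsv[...,2]
def big(m,box,z,n):
    k=np.zeros(m.shape,np.uint8); x0,y0,x1,y1=box; k[y0:y1,x0:x1]=m[y0:y1,x0:x1]
    c=max(cv2.findContours(cv2.morphologyEx(k,cv2.MORPH_CLOSE,np.ones((5,5))),0,1)[0],key=cv2.contourArea)
    b=cv2.boxPoints(cv2.minAreaRect(c)); print(n,b.round(1).tolist(),*quad(s,b,z))
big(((H<8)|(H>172))&(S>150),(345,190,440,242),.03,'red')
big(((V>130)&(S<60)),(236,190,272,240),.121,'deck')
big((V<50),(262,195,322,240),.006,'pad')
a=cv2.resize(im[135:285,130:330],(800,600),interpolation=cv2.INTER_CUBIC); cv2.imwrite('pics/crop1.png',a[:,:,::-1])
E
```

```text
top [185. 259.] [0.3386 0.3047] [0.0472, 0.0619] 121.0
top [164.5 219.5] [0.4658 0.3784] [0.046, 0.064] 71.4
top [198.6 185.4] [0.5827 0.2727] [0.0491, 0.061] 126.7
side [185.4 199.2] [0.3388 0.2985] [0.057, 0.0801] 121.9
side [259.3 176.3] [0.5807 0.2664] [0.0556, 0.0707] 128.0
side [212.7 171.8] [0.4659 0.3715] [0.0438, 0.0695] 70.0
red [[351.20001220703125, 234.3000030517578], [352.0, 195.3000030517578], [435.79998779296875, 197.1999969482422], [435.0, 236.1999969482422]] [393.5 215.7] [ 0.4926 -0.3696] [0.1293, 0.2765] 90.0
deck [[237.3000030517578, 199.10000610351562], [265.1000061035156, 196.3000030517578], [268.5, 230.0], [240.6999969482422, 232.6999969482422]] [252.9 214.5] [0.4706 0.086 ] [0.0865, 0.1058] 7.0
pad [[266.29998779296875, 203.3000030517578], [310.5, 197.39999389648438], [314.5, 227.0], [270.29998779296875, 232.89999389648438]] [290.4 215.1] [ 0.491  -0.0335] [0.1002, 0.1484] 99.0
```

View pics/crop1.png

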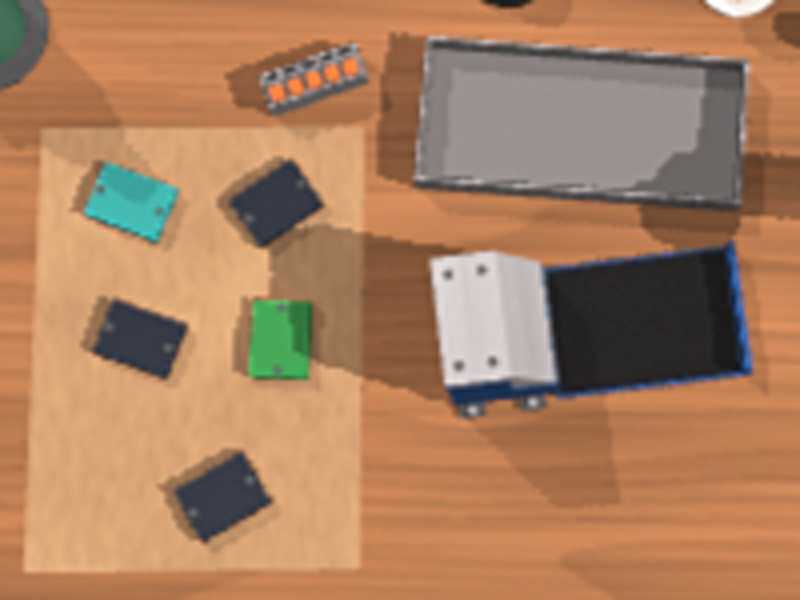

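```bash
python3 - <<'E'
from h import *
s=snap('top')
def P(u,v,z): return ray(s,130+(u+.5)/4-.5,135+(v+.5)/4-.5,z)[:2]
for n,a,b,z in [('padTop',(548,268),(735,243),.006),('padBot',(558,395),(750,373),.006),('deckback',(432,258),(446,388),.121),('crest',(497,252),(510,382),.121),('lip',(547,265),(557,395),.06),('trayT',(428,38),(747,61),.03),('trayB',(416,186),(740,207),.03)]:
    p,q=P(*a,z),P(*b,z); d=q-p; print(n,p.round(3),q.round(3),((p+q)/2).round(4),np.linalg.norm(d).round(4),np.degrees(np.arctan2(*d[::-1])).round(1))
# side crop of ramp
t=snap('side'); im=t['color'][170:280,220:366]; cv2.imwrite('pics/crop2.png',cv2.resize(im,(796,600),interpolation=cv2.INTER_CUBIC)[:,:,::-1])
E
```

```text
padTop [0.534 0.046] [ 0.559 -0.109] [ 0.5468 -0.0314] 0.157 -80.9
padBot [0.429 0.035] [ 0.45  -0.122] [ 0.4394 -0.0433] 0.1589 -82.2
deckback [0.517 0.135] [0.416 0.12 ] [0.4669 0.1275] 0.1021 -172.0
crest [0.523 0.085] [0.422 0.072] [0.4727 0.0781] 0.1021 -172.8
lip [0.526 0.046] [0.421 0.036] [0.4737 0.0411] 0.1055 -174.3
trayT [0.723 0.151] [ 0.71  -0.116] [0.7163 0.0174] 0.2669 -92.9
trayB [0.596 0.156] [ 0.584 -0.111] [0.5902 0.0226] 0.2672 -92.5
```

View pics/crop2.png

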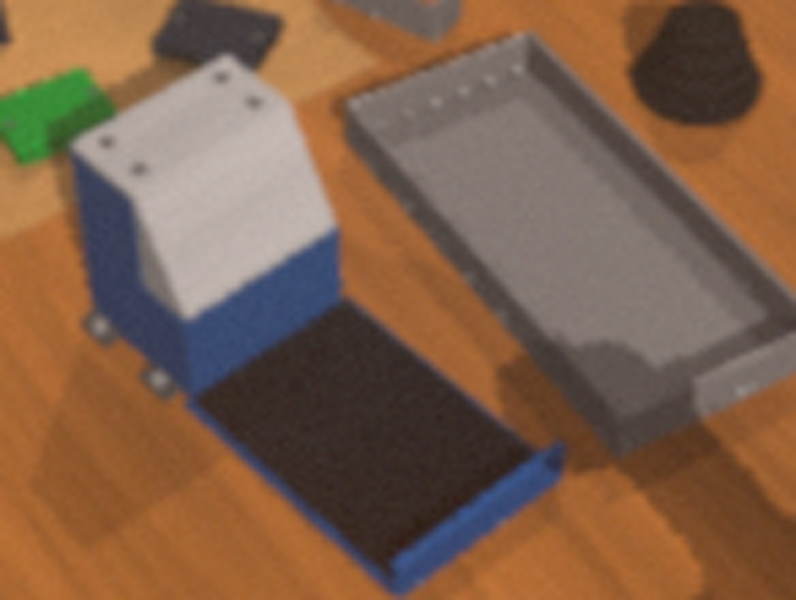

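The side crop confirms the ramp: deck, slide to lip, then the black pad with its fence. Top measurements agree to a few mm with the 100, 50 and 155 mm sizes given. I take the crest at (.473,.078), ramp yaw ≈8°, pad point (.489,-.034). The grey tray is at (.653,.020) with yaw −2.7°, the red one at (.493,-.370) with yaw 0.

```bash
cat >> h.py <<'E'
# plan: waypoints (name,x,y,z,yaw_of_tool_z deg) -> turn about tool x, then shift (cm) along tool x,y,z
def plan(*wps):
    st=r.get_state(); M=R.from_quat(st['eef_rot']).as_matrix(); p=np.array(st['tool_pos']); yaw=np.degrees(np.arctan2(M[1,2],M[0,2]))
    print('t %.1f pos %s yaw %.1f tilt %.1f open %.3f F %s'%(st['clock'],p.round(4),yaw,np.degrees(np.arccos(-M[2,0])),st['opening']*8.81,np.round(st['contact_force'],1)))
    for n,x,y,z,a in wps:
        t=-((a-yaw+180)%360-180); c,s=np.cos(np.radians(a)),np.sin(np.radians(a)); d=np.array([x,y,z])-p
        print(n,'turn x %.1f'%t,'shift cm',(100*np.array([-d[2],-s*d[0]+c*d[1],c*d[0]+s*d[1]])).round(2)); p=np.array([x,y,z]); yaw=a
CREST=np.array([.4727,.0781]); UP=np.array([np.cos(np.radians(98)),np.sin(np.radians(98))])
def ramp(y): return CREST+UP*y
E
python3 - <<'E'
from h import *
plan(('above',.5827,.2727,.13,-53),('down',.5827,.2727,.014,-53))
E
```

```text
t 0.3 pos [0.2345 0.5791 0.2495] yaw -22.0 tilt 0.0 open 8.828 F [-0.5 -0.  -0.1]
above turn x 31.0 shift cm [11.95  9.36 45.43]
down turn x 0.0 shift cm [11.6  0.   0. ]
```

Call:
drive_tool(
  deltas=[
    [[6.2,0,0],[0,0,0],6.6],
    [[6.2,0,0],[0,0,0],6.6],
    [[6.2,0,0],[0,0,0],6.6],
    [[6.2,0,0],[0,0,0],6.6],
    [[6.2,0,0],[0,0,0],6.6],
    [[0,0,0],[0,0.62,3.03],6.6],
    [[0,0,0],[0,0.62,3.03],6.6],
    [[0,0,0],[0,0.62,3.03],6.6],
    [[0,0,0],[0,0.62,3.03],6.6],
    [[0,0,0],[0,0.62,3.03],6.6],
    [[0,0,0],[0,0.62,3.03],6.6],
    [[0,0,0],[0,0.62,3.03],6.6],
  ],
)

```text
clock: 1.3
tool_pos: [0.3977, 0.4348, 0.2498]
eef_rot: [0.316, 0.633, -0.316, 0.633]
contact_force: [0.7, -0.0, -0.3]
opening: 0.743
```

Call:
drive_tool(
  deltas=[
    [[0,0,0],[1.2,0.62,3.03],6.6],
    [[0,0,0],[1.2,0.62,3.03],6.6],
    [[0,0,0],[1.2,0.62,3.03],6.6],
    [[0,0,0],[1.2,0.62,3.03],6.6],
    [[0,0,0],[1.2,0.62,3.03],6.6],
    [[0,0,0],[1.2,0.62,3.03],6.6],
    [[0,0,0],[1.2,0.62,3.03],6.6],
    [[0,0,0],[1.2,0.62,3.03],6.6],
    [[0,0,0],[2.4,0,0],6.6],
    [[0,0,0],[0,0,0],6.6],
    [[0,0,0],[0,0,0],6.6],
  ],
)

```text
clock: 2.22
tool_pos: [0.5808, 0.2722, 0.1287]
eef_rot: [0.315, 0.634, -0.316, 0.632]
contact_force: [-0.4, 0.6, 0.7]
opening: 0.747
```

```bash
python3 - <<'E'
from h import *
plan(('above',.5827,.2727,.13,-53),('down',.5827,.2727,.014,-53))
E
```

```text
t 2.2 pos [0.5808 0.2722 0.1287] yaw -53.0 tilt 0.2 open 6.580 F [-0.4  0.6  0.7]
above turn x -0.0 shift cm [-0.13  0.19  0.08]
down turn x 0.0 shift cm [11.6  0.   0. ]
```

Call:
drive_tool(
  deltas=[
    [[0,0,0],[3,0.18,0.08],6.6],
    [[0,0,0],[3,0,0],6.6],
    [[0,0,0],[3,0,0],6.6],
    [[0,0,0],[1.5,0,0],6.6],
    [[0,0,0],[1,0,0],6.6],
    [[0,0,0],[0,0,0],6.6],
    [[0,0,0],[0,0,0],4.4],
    [[0,0,0],[0,0,0],4.4],
    [[0,0,0],[0,0,0],4.4],
    [[0,0,0],[0,0,0],4.4],
    [[0,0,0],[0,0,0],4.4],
    [[0,0,0],[0,0,0],4.4],
  ],
  force=20,
)

```text
clock: 3.22
tool_pos: [0.5853, 0.2732, 0.0165]
eef_rot: [0.317, 0.632, -0.315, 0.633]
contact_force: [-1.0, 0.2, 6.6]
opening: 0.536
```

Call:
drive_tool(
  deltas=[
    [[0,0,0],[-2,0,0],4.4],
    [[0,0,0],[-3,0,0],4.4],
    [[0,0,0],[-3.5,0,0],4.4],
    [[0,0,0],[-3.5,0,0],4.4],
    [[0,0,0],[-3.5,0,0],4.4],
    [[0,0,0],[-2,0,0],4.4],
    [[0,0,0],[0,0,0],4.4],
  ],
)

```text
clock: 3.8
tool_pos: [0.5869, 0.2737, 0.1954]
eef_rot: [0.319, 0.631, -0.313, 0.635]
contact_force: [0.5, 0.4, -1.3]
opening: 0.541
```

```bash
python3 - <<'E'
from h import *
x,y=ramp(-.01)
plan(('over',x,y,.19,-82),('rel',x,y,.136,-82))
s=snap('side')
im=s['color'][100:250,180:380]; cv2.imwrite('pics/crop3.png',cv2.resize(im,(800,600),interpolation=cv2.INTER_CUBIC)[:,:,::-1])
E
```

```text
t 3.8 pos [0.5869 0.2737 0.1954] yaw -53.1 tilt 0.6 open 4.764 F [ 0.5  0.4 -1.3]
over turn x 28.9 shift cm [  0.54 -14.03  18.78]
rel turn x 0.0 shift cm [5.4 0.  0. ]
```

View pics/crop3.png

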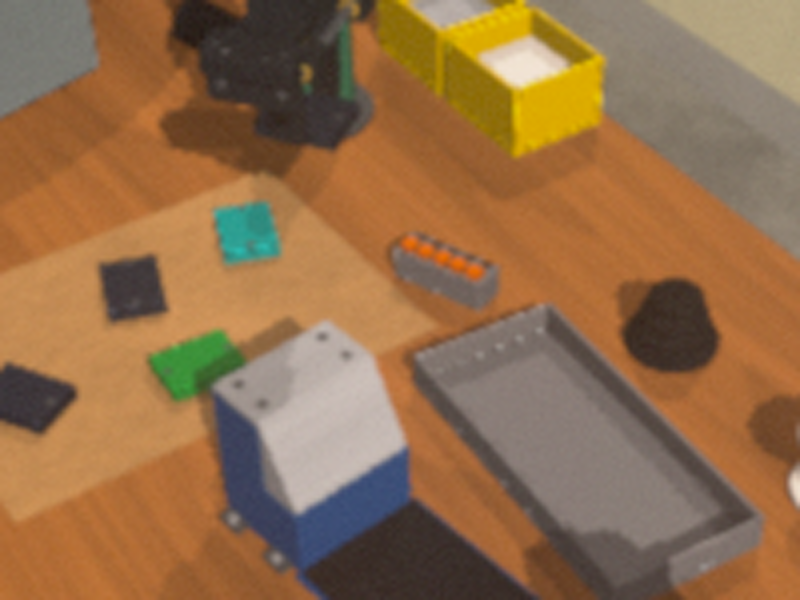

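Cover is held level (opening 47.6 mm ≈ 48).

Call:
drive_tool(
  deltas=[
    [[5.8,0,0],[0,0,0],4.4],
    [[5.8,0,0],[0,0,0],4.4],
    [[5.8,0,0],[0,0,0],4.4],
    [[5.8,0,0],[0,0,0],4.4],
    [[5.8,0,0],[0,0,0],4.4],
    [[0,0,0],[0,-2,2.7],4.4],
    [[0,0,0],[0,-2,2.7],4.4],
    [[0,0,0],[0,-2,2.7],4.4],
    [[0,0,0],[0,-2,2.7],4.4],
    [[0,0,0],[0,-2,2.7],4.4],
    [[0,0,0],[0,-2,2.7],4.4],
    [[0,0,0],[0,-2,2.6],4.4],
  ],
)

```text
clock: 4.85
tool_pos: [0.4691, 0.0651, 0.1884]
eef_rot: [0.463, 0.534, -0.465, 0.533]
contact_force: [-0.1, -0.7, -1.5]
opening: 0.543
```

Call:
drive_tool(
  deltas=[
    [[0,0,0],[0,0,0],4.4],
    [[0,0,0],[0,0,0],4.4],
    [[0,0,0],[0,0,0],4.4],
  ],
)

```text
clock: 5.1
tool_pos: [0.4713, 0.0673, 0.189]
eef_rot: [0.464, 0.534, -0.464, 0.533]
contact_force: [0.8, 0.6, -0.8]
opening: 0.54
```

```bash
python3 - <<'E'
from h import *
x,y=ramp(-.01)
plan(('over',x,y,.19,-82),('rel',x,y,.14,-82))
t=snap('top');s=snap('side')
a=np.hstack([cv2.resize(i,(400,600),interpolation=cv2.INTER_CUBIC) for i in (t['color'][170:260,230:290],s['color'][150:270,220:300])]); cv2.imwrite('pics/crop4.png',a[:,:,::-1])
E
```

```text
t 5.1 pos [0.4713 0.0673 0.189 ] yaw -82.0 tilt 0.1 open 4.758 F [ 0.8  0.6 -0.8]
over turn x -0.0 shift cm [-0.1   0.29 -0.05]
rel turn x 0.0 shift cm [5. 0. 0.]
```

View pics/crop4.png

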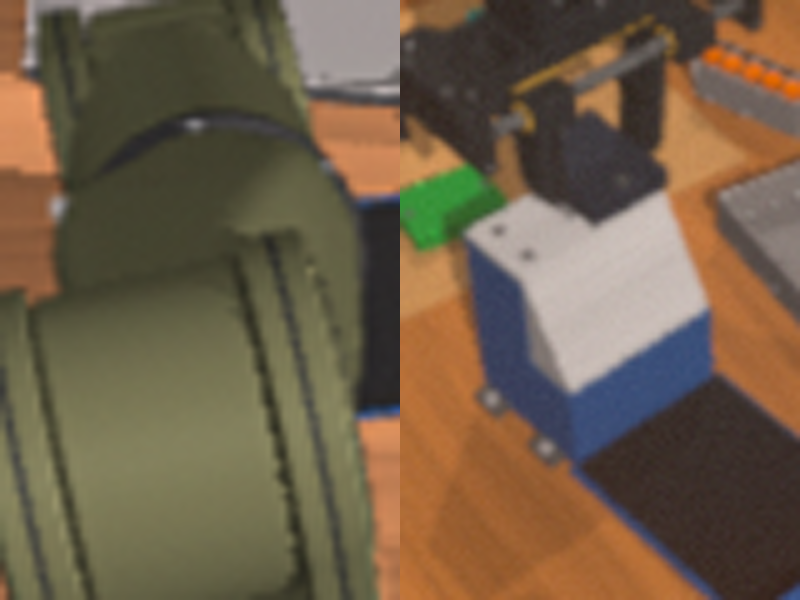

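```bash
python3 - <<'E'
from h import *
s=snap('side'); X=np.array([UP[1],-UP[0]]); T=np.array([.4713,.0673])
for dx in(-.024,.024):
  for z in(.1735,.1865):
    u,v=proj(s,[*(T+X*dx-UP*.032),z]); print('cover front',dx,z,((u-220)*5+400).round(),((v-150)*5).round())
for dx in(-.05,.05):
  for yy in(0,.05):
    u,v=proj(s,[*(ramp(yy)+X*dx),.121]); print('deck',dx,yy,((u-220)*5+400).round(),((v-150)*5).round())
E
```

```text
cover front -0.024 0.1735 592.0 226.0
cover front -0.024 0.1865 590.0 206.0
cover front 0.024 0.1735 666.0 183.0
cover front 0.024 0.1865 666.0 164.0
deck -0.05 0 512.0 279.0
deck -0.05 0.05 456.0 231.0
deck 0.05 0 661.0 194.0
deck 0.05 0.05 603.0 150.0
```

```bash
sed -i 's/CREST=np.array(\[.4727,.0781\])/CREST=np.array([.475,.077])/' h.py; python3 - <<'E'
from h import *
x,y=ramp(-.01)
plan(('rel',x,y,.1395,-82),)
E
```

```text
t 5.2 pos [0.4719 0.0683 0.1893] yaw -81.9 tilt 0.0 open 4.755 F [-0.   0.5 -0.8]
rel turn x 0.1 shift cm [4.98 0.43 0.18]
```

Call:
drive_tool(
  deltas=[
    [[0,0,0],[1.5,0.4,0.2],4.4],
    [[0,0,0],[1.5,0,0],4.4],
    [[0,0,0],[1.5,0,0],4.4],
    [[0,0,0],[0.5,0,0],4.4],
    [[0,0,0],[0,0,0],4.4],
    [[0,0,0],[0,0,0],4.4],
  ],
)

```text
clock: 5.75
tool_pos: [0.4758, 0.066, 0.1397]
eef_rot: [0.464, 0.534, -0.464, 0.534]
contact_force: [-0.3, 0.6, -0.7]
opening: 0.543
```

Call:
drive_tool(
  deltas=[
    [[0,0,0],[0,0,0],7.5],
    [[0,0,0],[0,0,0],7.5],
    [[0,0,0],[0,0,0],7.5],
    [[0,0,0],[0,0,0],7.5],
    [[0,0,0],[0,0,0],7.5],
    [[0,0,0],[0,0,0],7.5],
    [[0,0,0],[0,0,0],7.5],
    [[0,0,0],[0,0,0],7.5],
    [[0,0,0],[0,0,0],7.5],
    [[0,0,0],[0,0,0],7.5],
    [[0,0,0],[0,0,0],7.5],
    [[0,0,0],[0,0,0],7.5],
  ],
)

```text
clock: 6.75
tool_pos: [0.4756, 0.0655, 0.1397]
eef_rot: [0.464, 0.534, -0.464, 0.533]
contact_force: [-0.4, 0.2, 0.0]
opening: 0.852
```

Call:
drive_tool(
  deltas=[
    [[0,0,0],[-2,0,0],7.5],
    [[0,0,0],[-3,0,0],7.5],
    [[0,0,0],[-2,0,0],7.5],
    [[0,0,0],[0,0,0],7.5],
  ],
)

```text
clock: 7.08
tool_pos: [0.4777, 0.0658, 0.2129]
eef_rot: [0.466, 0.532, -0.462, 0.535]
contact_force: [0.5, 1.0, -0.0]
opening: 0.85
```

```bash
python3 - <<'E'
from h import *
x,y=ramp(-.113)
plan(('pad',x,y,.2,-82))
t=snap('top');s=snap('side')
a=np.hstack([cv2.resize(i,(400,600),interpolation=cv2.INTER_CUBIC) for i in (t['color'][170:275,260:330],s['color'][200:290,255:315])]); cv2.imwrite('pics/crop5.png',a[:,:,::-1])
E
```

```text
t 7.1 pos [0.4777 0.0658 0.2129] yaw -82.1 tilt 0.4 open 7.485 F [ 0.5  1.  -0. ]
pad turn x -0.1 shift cm [ 1.29 -0.11 10.15]
```

View pics/crop5.png

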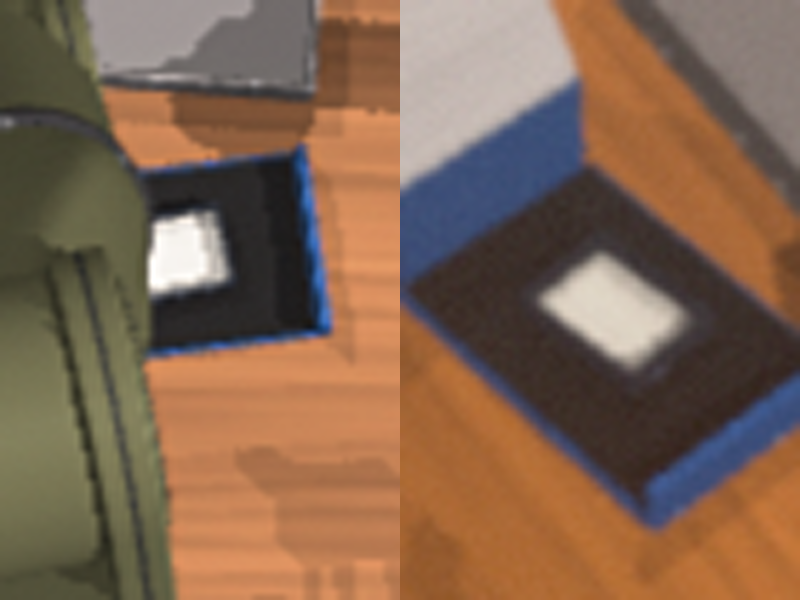

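The cover lies inside up with bare aluminium and no brass, so it goes to reject. Now I'll measure it for the grasp.

```bash
cat >> h.py <<'E'
def inside(s,box,z,mode='pad',thr=110):
    x0,y0,x1,y1=box; im=cv2.resize(s['color'][y0:y1,x0:x1],None,fx=4,fy=4,interpolation=cv2.INTER_CUBIC)
    h=cv2.cvtColor(im,cv2.COLOR_RGB2HSV).astype(int); m=((im.min(2)>thr)).astype(np.uint8)
    br=((h[...,0]>12)&(h[...,0]<35)&(h[...,1]>80)&(h[...,2]>90)); m|=br.astype(np.uint8)
    m=cv2.morphologyEx(m,cv2.MORPH_CLOSE,np.ones((9,9)))
    c=max(cv2.findContours(m,0,1)[0],key=cv2.contourArea); b=(cv2.boxPoints(cv2.minAreaRect(c))+.5)/4-.5+[x0,y0]
    return quad(s,b,z),'brass px',int(br.sum()/16)
E
python3 - <<'E'
from h import *
s=snap('side')
for z in (.011,.019): print(inside(s,(270,232,307,262),z))
X=np.array([UP[1],-UP[0]])
for dx,yy in((-.052,-.19),(.052,-.19),(-.05,-.035),(.05,-.035)):
    print('pad corner expected in crop', (proj(s,[*(ramp(yy)+X*dx),.006])-[255,200])*6.67+[400,0])
E
```

```text
((array([286.5, 245.9]), array([ 0.4944, -0.0262]), [0.041, 0.0596], np.float64(102.5)), 'brass px', 40)
((array([286.5, 245.9]), array([ 0.4908, -0.032 ]), [0.0406, 0.059], np.float64(102.5)), 'brass px', 40)
pad corner expected in crop [643.789588   516.94804673]
pad corner expected in crop [839.26708877 375.42628371]
pad corner expected in crop [397.79401232 283.55422844]
pad corner expected in crop [581.76089425 166.34090324]
```

```bash
python3 - <<'E'
from h import *
plan(('over',.4917,-.031,.2,-78),('grip',.4917,-.031,.0205,-78),('lift',.4917,-.031,.15,-78),('red',.495,-.29,.15,-90),('dn',.495,-.29,.02,-90))
E
```

```text
t 7.2 pos [0.4753 0.0655 0.2094] yaw -82.0 tilt 0.0 open 7.487 F [-0.8 -0.1 -0.1]
over turn x -4.0 shift cm [ 0.94 -0.41  9.78]
grip turn x 0.0 shift cm [17.95  0.    0.  ]
lift turn x 0.0 shift cm [-12.95   0.     0.  ]
red turn x 12.0 shift cm [-0.    0.33 25.9 ]
dn turn x 0.0 shift cm [13.  0.  0.]
```

Call:
drive_tool(
  deltas=[
    [[-4,0,0],[0,0,0],6.6],
    [[0,0,0],[0,-0.1,2.5],6.6],
    [[0,0,0],[0,-0.1,2.5],6.6],
    [[0,0,0],[0,-0.1,2.5],6.6],
    [[0,0,0],[0,-0.1,2.3],6.6],
    [[0,0,0],[3,0,0],6.6],
    [[0,0,0],[3,0,0],6.6],
    [[0,0,0],[3,0,0],6.6],
    [[0,0,0],[3,0,0],6.6],
    [[0,0,0],[0,0,0],6.6],
    [[0,0,0],[0,0,0],6.6],
  ],
)

```text
clock: 8.15
tool_pos: [0.4902, -0.0311, 0.088]
eef_rot: [0.444, 0.551, -0.446, 0.548]
contact_force: [-0.1, 0.6, -1.0]
opening: 0.749
```

```bash
python3 - <<'E'
from h import *
plan(('grip',.4917,-.031,.0205,-78))
E
```

```text
t 8.2 pos [ 0.4902 -0.0311  0.088 ] yaw -78.0 tilt 0.3 open 6.600 F [-0.1  0.6 -1. ]
grip turn x -0.0 shift cm [6.75 0.15 0.02]
```

Call:
drive_tool(
  deltas=[
    [[0,0,0],[2.5,0.1,0],6.6],
    [[0,0,0],[2.5,0,0],6.6],
    [[0,0,0],[1,0,0],6.6],
    [[0,0,0],[0.7,0,0],6.6],
    [[0,0,0],[0,0,0],6.6],
    [[0,0,0],[0,0,0],4.4],
    [[0,0,0],[0,0,0],4.4],
    [[0,0,0],[0,0,0],4.4],
    [[0,0,0],[0,0,0],4.4],
    [[0,0,0],[0,0,0],4.4],
    [[0,0,0],[0,0,0],4.4],
  ],
  force=20,
)

```text
clock: 9.07
tool_pos: [0.4936, -0.0311, 0.0238]
eef_rot: [0.446, 0.549, -0.445, 0.55]
contact_force: [-0.4, 0.5, 6.8]
opening: 0.54
```

Call:
drive_tool(
  deltas=[
    [[0,0,0],[-2,0,0],4.4],
    [[0,0,0],[-3,0,0],4.4],
    [[0,0,0],[-3,0,0],4.4],
    [[0,0,0],[-3,0,0],4.4],
    [[6,0,0],[-2,0,0],4.4],
    [[6,0,0],[0,0,0],4.4],
    [[0,0,0],[0,0,3],4.4],
    [[0,0,0],[0,0,3],4.4],
    [[0,0,0],[0,0,3],4.4],
    [[0,0,0],[0,0,3],4.4],
    [[0,0,0],[0,0,3],4.4],
    [[0,0,0],[0,0,3],4.4],
  ],
)

```text
clock: 10.07
tool_pos: [0.4923, -0.2124, 0.153]
eef_rot: [-0.5, -0.5, 0.5, -0.5]
contact_force: [0.6, -0.7, -1.3]
opening: 0.539
```

Call:
drive_tool(
  deltas=[
    [[0,0,0],[0,0,3],4.4],
    [[0,0,0],[0,0,3],4.4],
    [[0,0,0],[0,0,2],4.4],
    [[0,0,0],[0,0,0],4.4],
    [[0,0,0],[0,0,0],4.4],
  ],
)

```text
clock: 10.48
tool_pos: [0.492, -0.2922, 0.1527]
eef_rot: [-0.501, -0.499, 0.501, -0.499]
contact_force: [0.2, 0.7, -0.9]
opening: 0.539
```

```bash
python3 - <<'E'
from h import *
plan(('red',.495,-.295,.15,-90),('dn',.495,-.295,.0205,-90))
t=snap('top')
a=cv2.resize(t['color'][145:275,245:445],(800,520),interpolation=cv2.INTER_CUBIC); cv2.imwrite('pics/crop6.png',a[:,:,::-1])
E
```

```text
t 10.5 pos [ 0.492  -0.2922  0.1527] yaw -90.2 tilt 0.0 open 4.746 F [ 0.2  0.7 -0.9]
red turn x -0.2 shift cm [0.27 0.3  0.28]
dn turn x 0.0 shift cm [12.95  0.    0.  ]
```

View pics/crop6.png

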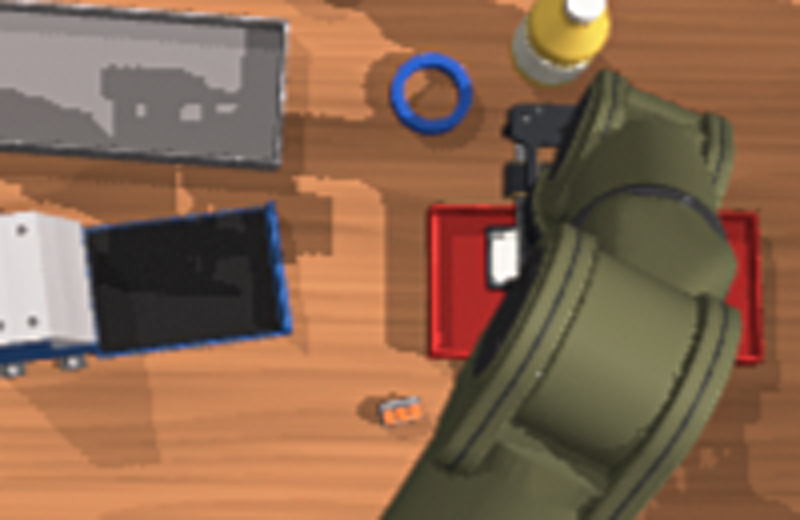

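Call:
drive_tool(
  deltas=[
    [[0,0,0],[3,0.2,0],4.4],
    [[0,0,0],[3,0,0],4.4],
    [[0,0,0],[3,0,0],4.4],
    [[0,0,0],[2,0,0],4.4],
    [[0,0,0],[1.3,0,0],4.4],
    [[0,0,0],[0.7,0,0],4.4],
    [[0,0,0],[0,0,0],4.4],
    [[0,0,0],[0,0,0],4.4],
  ],
)

```text
clock: 11.2
tool_pos: [0.4955, -0.2903, 0.0233]
eef_rot: [0.5, 0.5, -0.5, 0.5]
contact_force: [0.1, 0.5, -0.3]
opening: 0.541
```

Call:
drive_tool(
  deltas=[
    [[0,0,0],[0,0,0],6.4],
    [[0,0,0],[0,0,0],6.4],
    [[0,0,0],[0,0,0],6.4],
    [[0,0,0],[0,0,0],6.4],
    [[0,0,0],[-1.5,0,0],6.4],
    [[0,0,0],[-3,0,0],6.4],
    [[0,0,0],[-3.5,0,0],6.4],
    [[0,0,0],[-3.5,0,0],6.4],
    [[0,0,0],[-3.5,0,0],6.4],
    [[0,0,0],[-3,0,0],6.4],
    [[0,0,0],[0,0,0],6.4],
  ],
)

```text
clock: 12.12
tool_pos: [0.4979, -0.2928, 0.2089]
eef_rot: [0.502, 0.496, -0.499, 0.504]
contact_force: [0.2, 0.1, -0.0]
opening: 0.724
```

```bash
python3 - <<'E'
from h import *
print(r.tip_reach)
s=snap('top')
for o in covers(s,(130,160,225,280)): print('top',*o)
s=snap('side',)
for o in covers(s,(150,140,290,225)): print('side',*o)
print(inside(s,(320,280,440,405),.017))
plan(('up',.44,-.28,.2,-90))
E
```

```text
0.011
top [185.  258.9] [0.3387 0.3048] [0.0466, 0.0597] 120.1
top [164.6 219.5] [0.4659 0.3783] [0.0454, 0.0632] 71.2
side [185.4 199.3] [0.3386 0.2981] [0.0551, 0.0782] 121.0
side [212.6 171.7] [0.4658 0.3719] [0.0419, 0.0659] 69.3
((array([379.5, 326. ]), array([ 0.5441, -0.3382]), [0.2352, 0.2958], np.float64(146.6)), 'brass px', 5343)
t 12.2 pos [ 0.4953 -0.2914  0.204 ] yaw -90.1 tilt 0.2 open 6.416 F [ 0.2  0.1 -0.2]
up turn x -0.1 shift cm [ 0.4  -5.53 -1.14]
```

```bash
python3 - <<'E'
from h import *
plan(('c2',.468,.378,.2,-109),('dn',.468,.378,.1,-109))
E
```

```text
t 12.2 pos [ 0.4953 -0.2914  0.204 ] yaw -90.1 tilt 0.2 open 6.416 F [ 0.2  0.1 -0.2]
c2 turn x 18.9 shift cm [  0.4  -24.37 -62.4 ]
dn turn x 0.0 shift cm [10.  0. -0.]
```

Call:
drive_tool(
  deltas=[
    [[6.3,0,0],[0,0,0],6.6],
    [[6.3,0,0],[0,0,0],6.6],
    [[6.3,0,0],[0,0,0],6.6],
    [[0,0,0],[0,-1.35,-3.46],6.6],
    [[0,0,0],[0,-1.35,-3.46],6.6],
    [[0,0,0],[0,-1.35,-3.46],6.6],
    [[0,0,0],[0,-1.35,-3.46],6.6],
    [[0,0,0],[0,-1.35,-3.46],6.6],
    [[0,0,0],[0,-1.35,-3.46],6.6],
    [[0,0,0],[0,-1.35,-3.46],6.6],
    [[0,0,0],[0,-1.35,-3.46],6.6],
    [[0,0,0],[0,-1.35,-3.46],6.6],
  ],
)

```text
clock: 13.22
tool_pos: [0.4794, 0.0445, 0.2012]
eef_rot: [-0.574, -0.411, 0.577, -0.41]
contact_force: [0.4, 0.3, -0.7]
opening: 0.75
```

Call:
drive_tool(
  deltas=[
    [[0,0,0],[0,-1.35,-3.46],6.6],
    [[0,0,0],[0,-1.35,-3.46],6.6],
    [[0,0,0],[0,-1.35,-3.46],6.6],
    [[0,0,0],[0,-1.35,-3.46],6.6],
    [[0,0,0],[0,-1.35,-3.46],6.6],
    [[0,0,0],[0,-1.35,-3.46],6.6],
    [[0,0,0],[1,-1.35,-3.46],6.6],
    [[0,0,0],[2,-1.35,-3.46],6.6],
    [[0,0,0],[2,-1.35,-3.46],6.6],
    [[0,0,0],[2,0,0],6.6],
    [[0,0,0],[2,0,0],6.6],
    [[0,0,0],[0,0,0],6.6],
  ],
)

```text
clock: 14.22
tool_pos: [0.4636, 0.3744, 0.1078]
eef_rot: [-0.571, -0.411, 0.579, -0.412]
contact_force: [-0.4, -1.5, 0.4]
opening: 0.748
```

```bash
python3 - <<'E'
from h import *
plan(('c2',.468,.378,.014,-109))
s=snap('side',)
for o in covers(s,(150,140,290,225)): print('side',*o)
E
```

```text
t 14.2 pos [0.4636 0.3744 0.1078] yaw -108.8 tilt 0.6 open 6.591 F [-0.4 -1.5  0.4]
c2 turn x 0.2 shift cm [ 9.38  0.3  -0.49]
side [185.4 199.2] [0.3386 0.2985] [0.0567, 0.0803] 121.9
side [212.7 171.8] [0.4658 0.3714] [0.0441, 0.0689] 69.5
```

Call:
drive_tool(
  deltas=[
    [[0,0,0],[3,0.3,-0.4],6.6],
    [[0,0,0],[3,0,0],6.6],
    [[0,0,0],[1.8,0,0],6.6],
    [[0,0,0],[1,0,0],6.6],
    [[0,0,0],[0.4,0,0],6.6],
    [[0,0,0],[0,0,0],6.6],
    [[0,0,0],[0,0,0],4.4],
    [[0,0,0],[0,0,0],4.4],
    [[0,0,0],[0,0,0],4.4],
    [[0,0,0],[0,0,0],4.4],
    [[0,0,0],[0,0,0],4.4],
    [[0,0,0],[0,0,0],4.4],
  ],
  force=20,
)

```text
clock: 15.27
tool_pos: [0.4717, 0.3795, 0.0224]
eef_rot: [0.576, 0.411, -0.575, 0.411]
contact_force: [-1.7, 0.1, 7.4]
opening: 0.532
```

Call:
drive_tool(
  deltas=[
    [[0,0,0],[-2,0,0],4.4],
    [[0,0,0],[-3,0,0],4.4],
    [[0,0,0],[-3.5,0,0],4.4],
    [[0,0,0],[-3.5,0,0],4.4],
    [[0,0,0],[-3.5,0,0],4.4],
    [[0,0,0],[-2,0,0],4.4],
    [[-6.8,0,0],[0,0,0],4.4],
    [[-6.8,0,0],[0,0,0],4.4],
    [[-6.8,0,0],[0,0,0],4.4],
    [[-6.6,0,0],[0,0,0],4.4],
    [[0,0,0],[0,0,0],4.4],
    [[0,0,0],[0,0,0],4.4],
  ],
)

```text
clock: 16.27
tool_pos: [0.4714, 0.3785, 0.1963]
eef_rot: [0.465, 0.533, -0.465, 0.533]
contact_force: [0.0, 0.4, -1.0]
opening: 0.531
```

```bash
python3 - <<'E'
from h import *
x,y=ramp(-.01)
plan(('over',x,y,.19,-82),('rel',x,y,.14,-82))
E
```

```text
t 16.3 pos [0.4714 0.3785 0.1963] yaw -82.1 tilt 0.0 open 4.677 F [ 0.   0.4 -1. ]
over turn x -0.1 shift cm [ 0.63 -3.84 30.91]
rel turn x 0.0 shift cm [5. 0. 0.]
```

Call:
drive_tool(
  deltas=[
    [[0,0,0],[0,-0.4,3.1],4.4],
    [[0,0,0],[0,-0.4,3.1],4.4],
    [[0,0,0],[0,-0.4,3.1],4.4],
    [[0,0,0],[0,-0.4,3.1],4.4],
    [[0,0,0],[0,-0.4,3.1],4.4],
    [[0,0,0],[0,-0.4,3.1],4.4],
    [[0,0,0],[0,-0.4,3.1],4.4],
    [[0,0,0],[0,-0.4,3.1],4.4],
    [[0,0,0],[0,-0.4,3.1],4.4],
    [[0,0,0],[0,-0.2,3],4.4],
    [[0,0,0],[0,0,0],4.4],
    [[0,0,0],[0,0,0],4.4],
  ],
)

```text
clock: 17.27
tool_pos: [0.4773, 0.0654, 0.1963]
eef_rot: [0.465, 0.532, -0.466, 0.532]
contact_force: [-0.1, 0.1, -0.6]
opening: 0.532
```

```bash
python3 - <<'E'
from h import *
x,y=ramp(-.01)
plan(('over',x,y,.19,-82),('rel',x,y,.14,-82))
s=snap('side'); X=np.array([UP[1],-UP[0]]); T=np.array(r.get_state()['tool_pos']); 
for h0 in (.0165,.0215):
 for dx in(-.024,.024):
  for z in(T[2]-h0,T[2]-h0+.013):
    u,v=proj(s,[*(T[:2]+X*dx-UP*.032),z]); print('cover front',h0,dx,((u-230)*8).round(),((v-160)*8).round())
cv2.imwrite('pics/crop7.png',cv2.resize(s['color'][160:230,230:320],(720,560),interpolation=cv2.INTER_CUBIC)[:,:,::-1])
E
```

```text
t 17.3 pos [0.4773 0.0654 0.1963] yaw -82.4 tilt 0.1 open 4.684 F [-0.1  0.1 -0.6]
over turn x -0.4 shift cm [ 0.63 -0.06 -0.18]
rel turn x 0.0 shift cm [5. 0. 0.]
cover front 0.0165 -0.024 242.0 259.0
cover front 0.0165 -0.024 240.0 227.0
cover front 0.0165 0.024 362.0 191.0
cover front 0.0165 0.024 360.0 160.0
cover front 0.0215 -0.024 243.0 271.0
cover front 0.0215 -0.024 241.0 240.0
cover front 0.0215 0.024 362.0 203.0
cover front 0.0215 0.024 361.0 172.0
```

View pics/crop7.png

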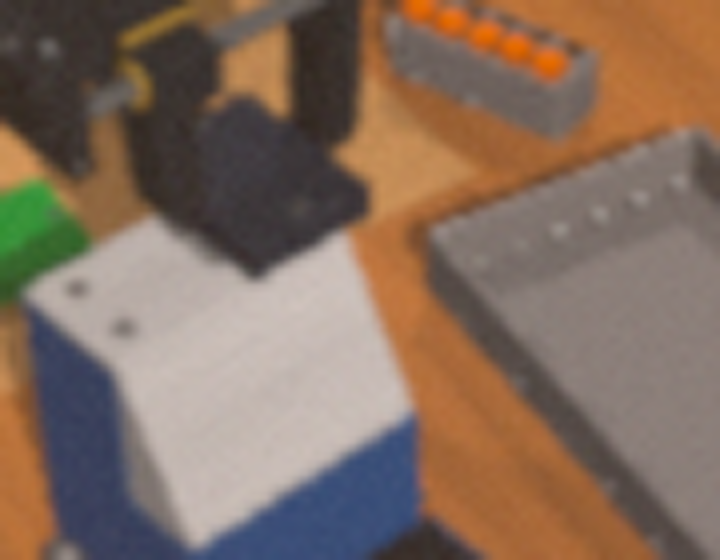

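The held cover sits a little low in the fingers (bottom ≈21 mm below the TCP) but is level and centred; I'll release it.

Call:
drive_tool(
  deltas=[
    [[0,0,0],[1.5,0,-0.3],4.4],
    [[0,0,0],[1.5,0,0],4.4],
    [[0,0,0],[1.5,0,0],4.4],
    [[0,0,0],[0.6,0,0],4.4],
    [[0,0,0],[0,0,0],4.4],
    [[0,0,0],[0,0,0],4.4],
    [[0,0,0],[0,0,0],4.4],
  ],
)

```text
clock: 17.9
tool_pos: [0.4771, 0.0712, 0.1458]
eef_rot: [0.464, 0.534, -0.463, 0.534]
contact_force: [-0.4, -0.6, -0.8]
opening: 0.532
```

Call:
drive_tool(
  deltas=[
    [[0,0,0],[0,0,0],7.5],
    [[0,0,0],[0,0,0],7.5],
    [[0,0,0],[0,0,0],7.5],
    [[0,0,0],[0,0,0],7.5],
    [[0,0,0],[0,0,0],7.5],
    [[0,0,0],[0,0,0],7.5],
    [[0,0,0],[0,0,0],7.5],
    [[0,0,0],[0,0,0],7.5],
    [[0,0,0],[0,0,0],7.5],
    [[0,0,0],[0,0,0],7.5],
    [[0,0,0],[0,0,0],7.5],
    [[0,0,0],[0,0,0],7.5],
  ],
)

```text
clock: 18.9
tool_pos: [0.4766, 0.0705, 0.1452]
eef_rot: [0.464, 0.534, -0.464, 0.534]
contact_force: [-0.2, -0.5, -0.3]
opening: 0.851
```

Call:
drive_tool(
  deltas=[
    [[0,0,0],[-2,0,0],7.5],
    [[0,0,0],[-3,0,0],7.5],
    [[0,0,0],[-1.5,0,0],7.5],
    [[0,0,0],[0,0,0],7.5],
    [[0,0,0],[0,0,0],7.5],
  ],
)

```text
clock: 19.32
tool_pos: [0.477, 0.0706, 0.2107]
eef_rot: [0.464, 0.534, -0.463, 0.534]
contact_force: [-0.6, -0.8, 0.2]
opening: 0.849
```

```bash
python3 - <<'E'
from h import *
s=snap('side')
print(inside(s,(270,232,307,262),.017))
cv2.imwrite('pics/crop8.png',cv2.resize(s['color'][190:400,220:440],(628,600),interpolation=cv2.INTER_CUBIC)[:,:,::-1])
plan(('over',.4917,-.031,.2,-78))
E
```

```text
((array([286.3, 246.1]), array([ 0.4909, -0.031 ]), [0.0411, 0.0585], np.float64(96.2)), 'brass px', 80)
t 19.4 pos [0.4763 0.0705 0.2099] yaw -81.9 tilt 0.0 open 7.516 F [-0.6 -0.2 -1.1]
over turn x -3.9 shift cm [ 0.99 -0.61 10.25]
```

View pics/crop8.png

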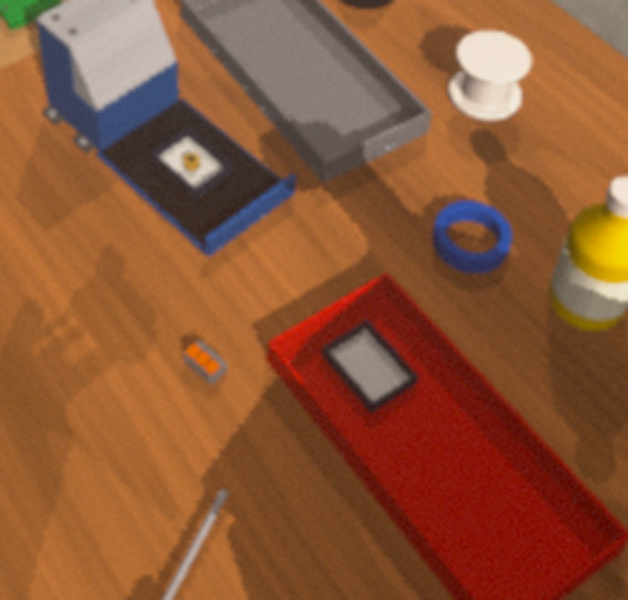

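The second cover lies inside up at crop (190,160) with a brass boss, so it goes to the kit tray. The first lies flat in the red tray.

Call:
drive_tool(
  deltas=[
    [[2,0,0],[0,0,0],6.6],
    [[0,0,0],[0,0,2.6],6.6],
    [[0,0,0],[0,0,2.6],6.6],
    [[0,0,0],[0,0,2.6],6.6],
    [[0,0,0],[0,0,2.5],6.6],
    [[0,0,0],[3,0,0],6.6],
    [[0,0,0],[3,0,0],6.6],
    [[0,0,0],[3,0,0],6.6],
    [[0,0,0],[3,0,0],6.6],
    [[0,0,0],[0,0,0],6.6],
    [[0,0,0],[0,0,0],6.6],
  ],
)

```text
clock: 20.28
tool_pos: [0.4858, -0.0318, 0.0886]
eef_rot: [0.472, 0.527, -0.474, 0.524]
contact_force: [0.2, -0.6, -0.0]
opening: 0.748
```

```bash
python3 - <<'E'
from h import *
plan(('grip',.492,-.031,.0205,-84),('kit',.6535,-.05,.15,-93))
E
```

```text
t 20.3 pos [ 0.4858 -0.0318  0.0886] yaw -84.0 tilt 0.3 open 6.589 F [ 0.2 -0.6 -0. ]
grip turn x 0.0 shift cm [ 6.81  0.63 -0.02]
kit turn x 9.0 shift cm [-12.95  16.23   1.05]
```

Call:
drive_tool(
  deltas=[
    [[0,0,0],[2.5,0.5,0],6.6],
    [[0,0,0],[2.5,0,0],6.6],
    [[0,0,0],[1,0,0],6.6],
    [[0,0,0],[0.7,0,0],6.6],
    [[0,0,0],[0,0,0],6.6],
    [[0,0,0],[0,0,0],4.4],
    [[0,0,0],[0,0,0],4.4],
    [[0,0,0],[0,0,0],4.4],
    [[0,0,0],[0,0,0],4.4],
    [[0,0,0],[0,0,0],4.4],
    [[0,0,0],[0,0,0],4.4],
  ],
)

```text
clock: 21.2
tool_pos: [0.4929, -0.0314, 0.0243]
eef_rot: [0.473, 0.525, -0.473, 0.526]
contact_force: [0.5, 1.1, 7.4]
opening: 0.542
```

Call:
drive_tool(
  deltas=[
    [[0,0,0],[-2,0,0],4.4],
    [[0,0,0],[-3,0,0],4.4],
    [[0,0,0],[-3,0,0],4.4],
    [[0,0,0],[-3,0,0],4.4],
    [[4.5,0,0],[-2,0,0],4.4],
    [[4.5,0,0],[0,0,0],4.4],
    [[0,0,0],[0,2.7,0.2],4.4],
    [[0,0,0],[0,2.7,0.2],4.4],
    [[0,0,0],[0,2.7,0.2],4.4],
    [[0,0,0],[0,2.7,0.2],4.4],
    [[0,0,0],[0,2.7,0.2],4.4],
    [[0,0,0],[0,2.7,0],4.4],
  ],
)

```text
clock: 22.2
tool_pos: [0.6544, -0.0505, 0.1535]
eef_rot: [-0.513, -0.487, 0.513, -0.487]
contact_force: [-0.9, -0.4, -1.3]
opening: 0.541
```

Call:
drive_tool(
  deltas=[
    [[0,0,0],[0,0,0],4.4],
    [[0,0,0],[0,0,0],4.4],
  ],
)

```text
clock: 22.37
tool_pos: [0.6541, -0.0497, 0.1529]
eef_rot: [0.513, 0.487, -0.513, 0.487]
contact_force: [-0.2, 0.3, -1.3]
opening: 0.543
```

```bash
python3 - <<'E'
from h import *
plan(('kit',.6535,-.05,.15,-93),('dn',.6535,-.05,.0225,-93))
s=snap('side')
cv2.imwrite('pics/crop9.png',cv2.resize(s['color'][150:270,260:400],(700,600),interpolation=cv2.INTER_CUBIC)[:,:,::-1])
E
```

```text
t 22.4 pos [ 0.6541 -0.0497  0.1529] yaw -93.0 tilt 0.0 open 4.786 F [-0.2  0.3 -1.3]
kit turn x 0.0 shift cm [ 0.29 -0.06  0.04]
dn turn x 0.0 shift cm [12.75  0.   -0.  ]
```

View pics/crop9.png

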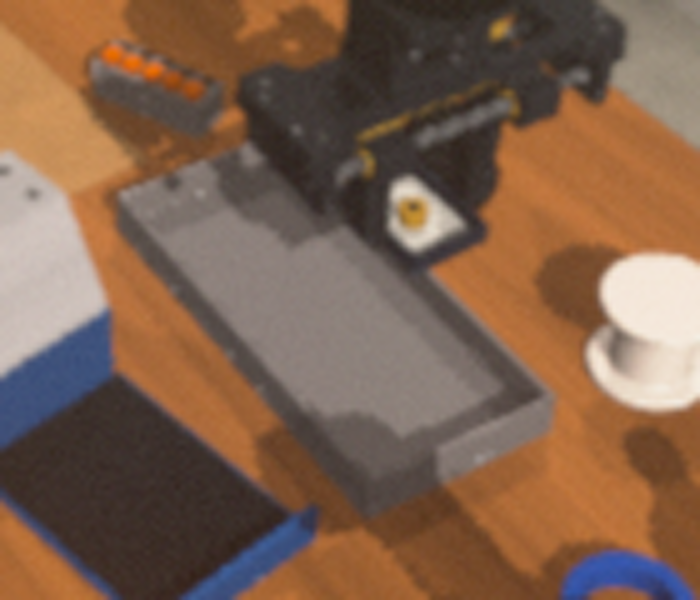

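The held cover shows its brass boss at crop (410,212) and hangs level above the tray.

Call:
drive_tool(
  deltas=[
    [[0,0,0],[3,0,0],4.4],
    [[0,0,0],[3,0,0],4.4],
    [[0,0,0],[3,0,0],4.4],
    [[0,0,0],[2,0,0],4.4],
    [[0,0,0],[1.2,0,0],4.4],
    [[0,0,0],[0.7,0,0],4.4],
    [[0,0,0],[0,0,0],4.4],
    [[0,0,0],[0,0,0],4.4],
  ],
)

```text
clock: 23.08
tool_pos: [0.6541, -0.0497, 0.0252]
eef_rot: [0.513, 0.487, -0.512, 0.487]
contact_force: [0.5, -0.5, 0.0]
opening: 0.539
```

Call:
drive_tool(
  deltas=[
    [[0,0,0],[0,0,0],6.4],
    [[0,0,0],[0,0,0],6.4],
    [[0,0,0],[0,0,0],6.4],
    [[0,0,0],[0,0,0],6.4],
    [[0,0,0],[-1.5,0,0],6.4],
    [[0,0,0],[-3,0,0],6.4],
    [[0,0,0],[-3.5,0,0],6.4],
    [[0,0,0],[-3.5,0,0],6.4],
    [[0,0,0],[-3.5,0,0],6.4],
    [[0,0,0],[-3.5,0,0],6.4],
    [[0,0,0],[0,0,0],6.4],
  ],
)

```text
clock: 24.0
tool_pos: [0.6582, -0.0501, 0.2183]
eef_rot: [0.517, 0.483, -0.509, 0.491]
contact_force: [1.2, -0.3, 0.4]
opening: 0.728
```

```bash
python3 - <<'E'
from h import *
s=snap('top')
for o in covers(s,(130,160,225,280)): print('top',*o)
s=snap('side',)
for o in covers(s,(150,140,290,225)): print('side',*o)
plan(('c1',.341,.305,.2,-60),('b',.341,.305,.1,-60))
E
```

```text
top [185.1 258.9] [0.3386 0.3045] [0.0468, 0.0608] 121.5
side [185.5 199.3] [0.3386 0.2978] [0.0564, 0.0797] 120.2
t 24.1 pos [ 0.6548 -0.0498  0.2122] yaw -93.0 tilt 0.3 open 6.380 F [-0.3  0.  -0.6]
c1 turn x -33.0 shift cm [  1.22  -9.43 -46.41]
b turn x 0.0 shift cm [10.  0.  0.]
```

Call:
drive_tool(
  deltas=[
    [[-6.6,0,0],[0,0,0],6.6],
    [[-6.6,0,0],[0,0,0],6.6],
    [[-6.6,0,0],[0,0,0],6.6],
    [[-6.6,0,0],[0,0,0],6.6],
    [[-6.6,0,0],[0,0,0],6.6],
    [[0,0,0],[0,-0.63,-3.1],6.6],
    [[0,0,0],[0,-0.63,-3.1],6.6],
    [[0,0,0],[0,-0.63,-3.1],6.6],
    [[0,0,0],[0,-0.63,-3.1],6.6],
    [[0,0,0],[0,-0.63,-3.1],6.6],
    [[0,0,0],[0,-0.63,-3.1],6.6],
    [[0,0,0],[0,-0.63,-3.1],6.6],
  ],
)

```text
clock: 25.1
tool_pos: [0.5046, 0.1167, 0.2084]
eef_rot: [0.353, 0.613, -0.354, 0.612]
contact_force: [1.0, 1.0, -0.6]
opening: 0.749
```

Call:
drive_tool(
  deltas=[
    [[0,0,0],[0,-0.63,-3.1],6.6],
    [[0,0,0],[0,-0.63,-3.1],6.6],
    [[0,0,0],[0,-0.63,-3.1],6.6],
    [[0,0,0],[0,-0.63,-3.1],6.6],
    [[0,0,0],[0,-0.63,-3.1],6.6],
    [[0,0,0],[2,-0.63,-3.1],6.6],
    [[0,0,0],[3,-0.63,-3.1],6.6],
    [[0,0,0],[3,-0.63,-3],6.6],
    [[0,0,0],[3,0,0],6.6],
    [[0,0,0],[0,0,0],6.6],
    [[0,0,0],[0,0,0],6.6],
  ],
)

```text
clock: 26.02
tool_pos: [0.3399, 0.3014, 0.1003]
eef_rot: [0.351, 0.613, -0.355, 0.612]
contact_force: [0.4, -0.7, 1.0]
opening: 0.748
```

```bash
python3 - <<'E'
from h import *
plan(('c1',.341,.305,.014,-60))
s=snap('side',)
for o in covers(s,(150,140,290,225)): print('side',*o)
E
```

```text
t 26.0 pos [0.3399 0.3014 0.1003] yaw -59.9 tilt 0.3 open 6.588 F [ 0.4 -0.7  1. ]
c1 turn x 0.1 shift cm [ 8.63  0.28 -0.26]
side [185.4 199.2] [0.3386 0.2985] [0.0567, 0.0803] 121.9
side [187.8 164.2] [0.414 0.455] [0.0269, 0.0934] 69.9
side [176.5 163.6] [0.3866 0.4869] [0.1951, 0.2698] 70.4
```

Call:
drive_tool(
  deltas=[
    [[0,0,0],[3,0.3,-0.2],6.6],
    [[0,0,0],[3,0,0],6.6],
    [[0,0,0],[1.4,0,0],6.6],
    [[0,0,0],[0.8,0,0],6.6],
    [[0,0,0],[0.5,0,0],6.6],
    [[0,0,0],[0,0,0],6.6],
    [[0,0,0],[0,0,0],4.4],
    [[0,0,0],[0,0,0],4.4],
    [[0,0,0],[0,0,0],4.4],
    [[0,0,0],[0,0,0],4.4],
    [[0,0,0],[0,0,0],4.4],
    [[0,0,0],[0,0,0],4.4],
  ],
  force=20,
)

```text
clock: 27.07
tool_pos: [0.347, 0.3093, 0.0196]
eef_rot: [0.35, 0.613, -0.357, 0.612]
contact_force: [-0.2, -2.0, 7.5]
opening: 0.539
```

Call:
drive_tool(
  deltas=[
    [[0,0,0],[-2,0,0],4.4],
    [[0,0,0],[-3,0,0],4.4],
    [[0,0,0],[-3.5,0,0],4.4],
    [[0,0,0],[-3.5,0,0],4.4],
    [[0,0,0],[-3.5,0,0],4.4],
    [[0,0,0],[-2.5,0,0],4.4],
    [[5.5,0,0],[0,0,0],4.4],
    [[5.5,0,0],[0,0,0],4.4],
    [[5.5,0,0],[0,0,0],4.4],
    [[5.5,0,0],[0,0,0],4.4],
    [[0,0,0],[0,0,0],4.4],
    [[0,0,0],[0,0,0],4.4],
  ],
)

```text
clock: 28.07
tool_pos: [0.3479, 0.3109, 0.1987]
eef_rot: [0.459, 0.535, -0.466, 0.534]
contact_force: [-0.4, 0.6, -0.2]
opening: 0.542
```

```bash
python3 - <<'E'
from h import *
x,y=ramp(-.008)
plan(('over',x,y,.195,-82))
E
```

```text
t 28.1 pos [0.3479 0.3109 0.1987] yaw -81.8 tilt 0.6 open 4.775 F [-0.4  0.6 -0.2]
over turn x 0.2 shift cm [ 0.37  9.33 25.73]
```

Call:
drive_tool(
  deltas=[
    [[0,0,0],[0,1,2.8],4.4],
    [[0,0,0],[0,1,2.8],4.4],
    [[0,0,0],[0,1,2.8],4.4],
    [[0,0,0],[0,1,2.8],4.4],
    [[0,0,0],[0,1,2.8],4.4],
    [[0,0,0],[0,1,2.8],4.4],
    [[0,0,0],[0,1,2.8],4.4],
    [[0,0,0],[0,1,2.8],4.4],
    [[0,0,0],[0,1,2.8],4.4],
    [[0,0,0],[0,0.3,0.5],4.4],
    [[0,0,0],[0,0,0],4.4],
    [[0,0,0],[0,0,0],4.4],
  ],
)

```text
clock: 29.07
tool_pos: [0.4758, 0.07, 0.1991]
eef_rot: [0.46, 0.535, -0.467, 0.533]
contact_force: [0.3, 0.2, -1.7]
opening: 0.538
```

```bash
python3 - <<'E'
from h import *
x,y=ramp(-.008)
plan(('over',x,y,.195,-82),('rel',x,y,.143,-82))
s=snap('side'); X=np.array([UP[1],-UP[0]]); T=np.array(r.get_state()['tool_pos']); 
for h0 in (.0185,):
 for dx in(-.024,.024):
  for z in(T[2]-h0,T[2]-h0+.013):
    u,v=proj(s,[*(T[:2]+X*dx-UP*.032),z]); print('cover front',h0,dx,((u-230)*8).round(),((v-160)*8).round())
cv2.imwrite('pics/crop10.png',cv2.resize(s['color'][160:230,230:320],(720,560),interpolation=cv2.INTER_CUBIC)[:,:,::-1])
E
```

```text
t 29.1 pos [0.4758 0.07   0.1991] yaw -81.9 tilt 0.6 open 4.738 F [ 0.3  0.2 -1.7]
over turn x 0.1 shift cm [0.41 0.02 0.1 ]
rel turn x 0.0 shift cm [5.2 0.  0. ]
cover front 0.0185 -0.024 232.0 253.0
cover front 0.0185 -0.024 229.0 222.0
cover front 0.0185 0.024 351.0 185.0
cover front 0.0185 0.024 350.0 154.0
```

View pics/crop10.png

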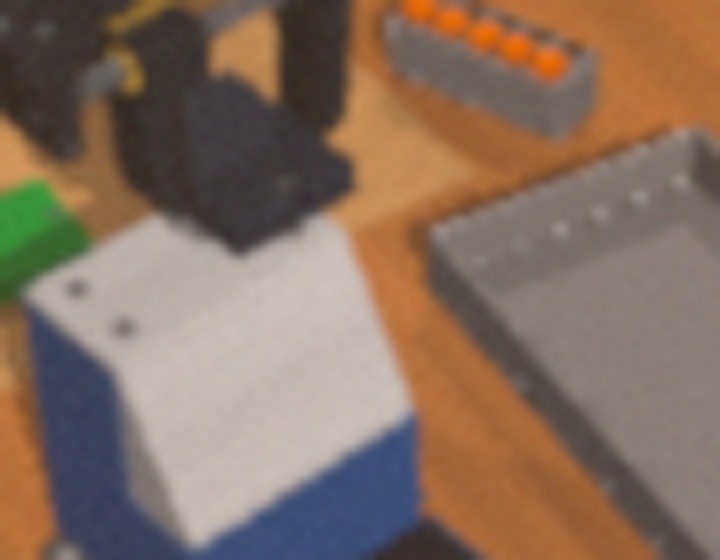

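The cover is level and where expected (front corners at (242,254) and (352,185)). I'll nudge it 2.5 mm downhill, lower it and release.

Call:
drive_tool(
  deltas=[
    [[0,0,0],[1.5,0,0.3],4.4],
    [[0,0,0],[1.5,0,0],4.4],
    [[0,0,0],[1.5,0,0],4.4],
    [[0,0,0],[1.1,0,0],4.4],
    [[0,0,0],[0,0,0],4.4],
    [[0,0,0],[0,0,0],4.4],
    [[0,0,0],[0,0,0],4.4],
  ],
)

```text
clock: 29.7
tool_pos: [0.4761, 0.0673, 0.1437]
eef_rot: [0.46, 0.535, -0.466, 0.534]
contact_force: [0.2, -0.0, -0.7]
opening: 0.539
```

Call:
drive_tool(
  deltas=[
    [[0,0,0],[0,0,0],7.5],
    [[0,0,0],[0,0,0],7.5],
    [[0,0,0],[0,0,0],7.5],
    [[0,0,0],[0,0,0],7.5],
    [[0,0,0],[0,0,0],7.5],
    [[0,0,0],[0,0,0],7.5],
    [[0,0,0],[0,0,0],7.5],
    [[0,0,0],[0,0,0],7.5],
    [[0,0,0],[0,0,0],7.5],
    [[0,0,0],[0,0,0],7.5],
    [[0,0,0],[0,0,0],7.5],
    [[0,0,0],[0,0,0],7.5],
  ],
)

```text
clock: 30.7
tool_pos: [0.4761, 0.0661, 0.1431]
eef_rot: [0.46, 0.534, -0.467, 0.533]
contact_force: [-0.2, 0.4, -0.1]
opening: 0.854
```

Call:
drive_tool(
  deltas=[
    [[0,0,0],[-2,0,0],7.5],
    [[0,0,0],[-3,0,0],7.5],
    [[0,0,0],[-2,0,0],7.5],
    [[0,0,0],[0,0,0],7.5],
    [[0,0,0],[0,0,0],7.5],
  ],
)

```text
clock: 31.12
tool_pos: [0.4773, 0.0667, 0.2139]
eef_rot: [0.461, 0.534, -0.467, 0.534]
contact_force: [0.2, -0.2, -0.2]
opening: 0.854
```

```bash
python3 - <<'E'
from h import *
s=snap('side')
print(inside(s,(270,232,307,262),.017))
cv2.imwrite('pics/crop11.png',cv2.resize(s['color'][170:280,220:380],(800,550),interpolation=cv2.INTER_CUBIC)[:,:,::-1])
plan(('over',.4917,-.031,.2,-82))
E
```

```text
((array([286.5, 246.8]), array([ 0.4899, -0.0334]), [0.0409, 0.059], np.float64(97.7)), 'brass px', 79)
t 31.2 pos [0.4765 0.0665 0.213 ] yaw -81.9 tilt 0.6 open 7.506 F [-0.3  0.1  0.7]
over turn x 0.1 shift cm [1.3  0.15 9.86]
```

View pics/crop11.png

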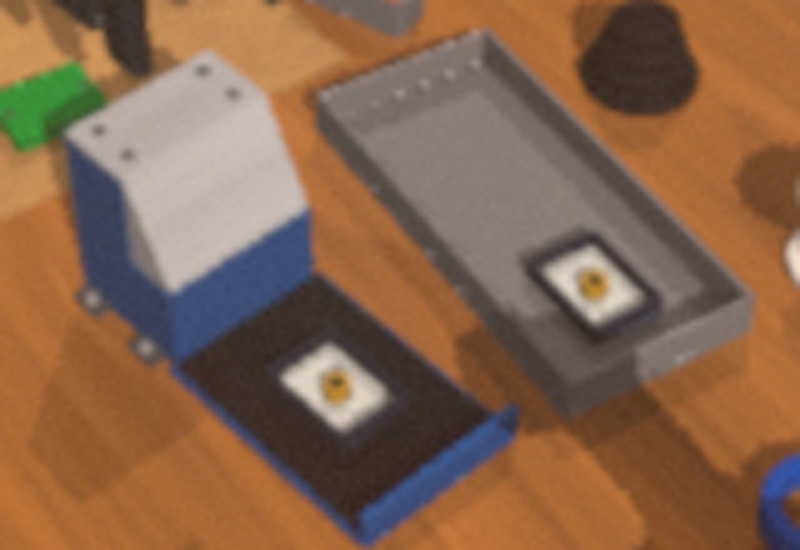

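The third cover is inside up with a brass boss at crop (337,385), so it goes to kit. The kit cover already placed lies flat at (593,283).

Call:
drive_tool(
  deltas=[
    [[0,0,0],[0,0,0],6.6],
    [[0,0,0],[0,0.1,2.5],6.6],
    [[0,0,0],[0,0,2.5],6.6],
    [[0,0,0],[0,0,2.5],6.6],
    [[0,0,0],[0,0,2.5],6.6],
    [[0,0,0],[3,0,0],6.6],
    [[0,0,0],[3,0,0],6.6],
    [[0,0,0],[3,0,0],6.6],
    [[0,0,0],[3,0,0],6.6],
    [[0,0,0],[0,0,0],6.6],
    [[0,0,0],[0,0,0],6.6],
  ],
)

```text
clock: 32.08
tool_pos: [0.489, -0.0329, 0.0921]
eef_rot: [0.459, 0.536, -0.468, 0.532]
contact_force: [-0.8, -0.5, 0.5]
opening: 0.752
```

```bash
python3 - <<'E'
from h import *
plan(('grip',.492,-.0325,.0205,-82),('kit',.657,.04,.155,-93))
E
```

```text
t 32.1 pos [ 0.489  -0.0329  0.0921] yaw -81.9 tilt 0.8 open 6.624 F [-0.8 -0.5  0.5]
grip turn x 0.1 shift cm [ 7.16  0.3  -0.  ]
kit turn x 11.0 shift cm [-13.45  16.1   -8.1 ]
```

Call:
drive_tool(
  deltas=[
    [[0,0,0],[2.5,0.3,0],6.6],
    [[0,0,0],[2.5,0,0],6.6],
    [[0,0,0],[1.2,0,0],6.6],
    [[0,0,0],[0.9,0,0],6.6],
    [[0,0,0],[0,0,0],6.6],
    [[0,0,0],[0,0,0],4.4],
    [[0,0,0],[0,0,0],4.4],
    [[0,0,0],[0,0,0],4.4],
    [[0,0,0],[0,0,0],4.4],
    [[0,0,0],[0,0,0],4.4],
    [[0,0,0],[0,0,0],4.4],
  ],
)

```text
clock: 33.0
tool_pos: [0.4935, -0.0333, 0.0238]
eef_rot: [0.46, 0.534, -0.467, 0.534]
contact_force: [-1.1, 1.0, 7.5]
opening: 0.542
```

Call:
drive_tool(
  deltas=[
    [[0,0,0],[-2,0,0],4.4],
    [[0,0,0],[-3,0,0],4.4],
    [[0,0,0],[-3,0,0],4.4],
    [[0,0,0],[-3,0,0],4.4],
    [[5.5,0,0],[-2.5,0,0],4.4],
    [[5.5,0,0],[0,0,0],4.4],
    [[0,0,0],[0,2.7,-1.35],4.4],
    [[0,0,0],[0,2.7,-1.35],4.4],
    [[0,0,0],[0,2.7,-1.35],4.4],
    [[0,0,0],[0,2.7,-1.35],4.4],
    [[0,0,0],[0,2.7,-1.35],4.4],
    [[0,0,0],[0,2.7,-1.35],4.4],
  ],
)

```text
clock: 34.0
tool_pos: [0.6611, 0.0409, 0.1564]
eef_rot: [-0.509, -0.487, 0.516, -0.487]
contact_force: [0.5, 0.4, -0.7]
opening: 0.541
```

Call:
drive_tool(
  deltas=[
    [[0,0,0],[0,0,0],4.4],
    [[0,0,0],[0,0,0],4.4],
  ],
)

```text
clock: 34.17
tool_pos: [0.6608, 0.0415, 0.1558]
eef_rot: [-0.509, -0.487, 0.516, -0.487]
contact_force: [-1.0, -0.1, -1.6]
opening: 0.541
```

```bash
python3 - <<'E'
from h import *
plan(('kit',.657,.04,.15,-93),('dn',.657,.04,.0245,-93))
E
```

```text
t 34.2 pos [0.6608 0.0415 0.1558] yaw -92.9 tilt 0.5 open 4.765 F [-1.  -0.1 -1.6]
kit turn x 0.1 shift cm [ 0.58 -0.37  0.17]
dn turn x 0.0 shift cm [12.55  0.   -0.  ]
```

Call:
drive_tool(
  deltas=[
    [[0,0,0],[3,-0.4,0],4.4],
    [[0,0,0],[3,0,0],4.4],
    [[0,0,0],[3,0,0],4.4],
    [[0,0,0],[2.2,0,0],4.4],
    [[0,0,0],[1.3,0,0],4.4],
    [[0,0,0],[0.7,0,0],4.4],
    [[0,0,0],[0,0,0],4.4],
    [[0,0,0],[0,0,0],4.4],
  ],
)

```text
clock: 34.83
tool_pos: [0.6557, 0.0395, 0.025]
eef_rot: [-0.51, -0.487, 0.516, -0.487]
contact_force: [-0.5, 1.0, 0.1]
opening: 0.539
```

Call:
drive_tool(
  deltas=[
    [[0,0,0],[0,0,0],6.4],
    [[0,0,0],[0,0,0],6.4],
    [[0,0,0],[0,0,0],6.4],
    [[0,0,0],[0,0,0],6.4],
    [[0,0,0],[-1.5,0,0],6.4],
    [[0,0,0],[-3,0,0],6.4],
    [[0,0,0],[-3.5,0,0],6.4],
    [[0,0,0],[-3.5,0,0],6.4],
    [[0,0,0],[-3.5,0,0],6.4],
    [[0,0,0],[-3.5,0,0],6.4],
    [[0,0,0],[0,0,0],6.4],
  ],
)

```text
clock: 35.75
tool_pos: [0.6611, 0.0417, 0.2182]
eef_rot: [0.514, 0.484, -0.512, 0.49]
contact_force: [1.3, 0.1, 0.6]
opening: 0.731
```

Call:
drive_tool(
  deltas=[
    [[0,0,0],[0,-2,-2],6.4],
    [[0,0,0],[0,-2,-3],6.4],
    [[0,0,0],[0,-2,-3],6.4],
    [[0,0,0],[0,-2,-3],6.4],
    [[0,0,0],[0,-2,-3],6.4],
    [[0,0,0],[0,-2,-3],6.4],
    [[0,0,0],[0,-2,-3],6.4],
    [[0,0,0],[0,-2,-3],6.4],
    [[0,0,0],[0,-2,-2],6.4],
    [[0,0,0],[0,0,0],6.4],
    [[0,0,0],[0,0,0],6.4],
  ],
)

```text
clock: 36.67
tool_pos: [0.4883, 0.3018, 0.2095]
eef_rot: [-0.508, -0.489, 0.515, -0.488]
contact_force: [0.6, -0.7, -0.1]
opening: 0.729
```

```bash
python3 - <<'E'
from h import *
t=snap('top','topend.png');s=snap('side')
cv2.imwrite('pics/sideend.png',cv2.resize(s['color'][130:410,150:450],(640,597),interpolation=cv2.INTER_CUBIC)[:,:,::-1])
plan()
E
```

```text
t 36.8 pos [0.4905 0.2987 0.2091] yaw -93.0 tilt 0.5 open 6.403 F [ 0.1 -0.6 -0.3]
```

View pics/topend.png

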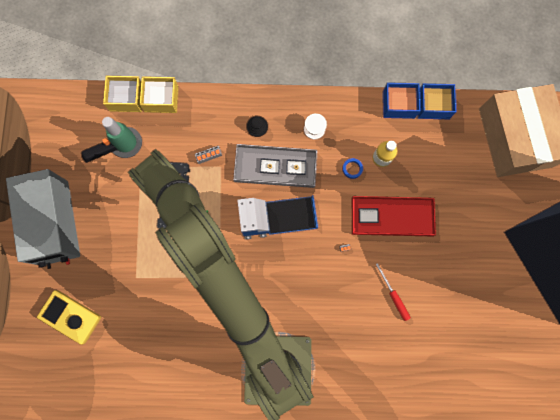

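View pics/sideend.png

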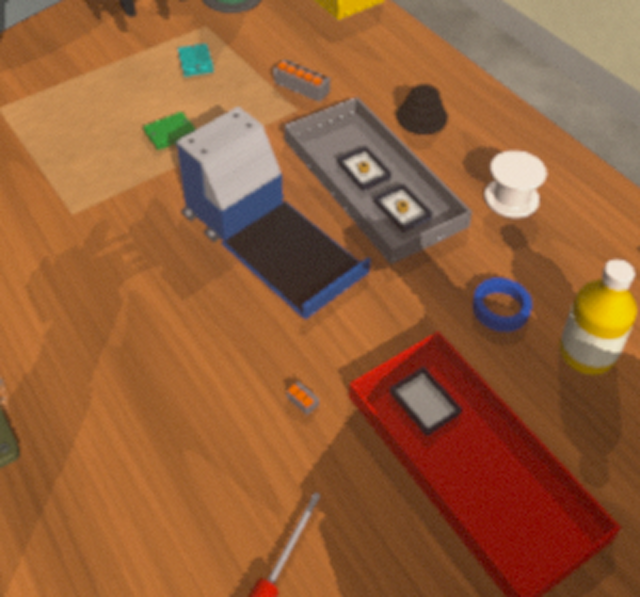

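The last views show two brass-boss covers flat in the grey tray at top (269,166) and (296,167), and one plain cover flat in the red tray at (369,216). Nothing is left on the paper but the turquoise and green look-alikes, and nothing else has moved.

```bash
python3 -c "
from plant import r
print(r.finish_job())"
```

```text
the job is handed in; nothing more can be done
None
```

I turned all three dark slate covers over at the ramp, and each landed inside up on the pad. The two with a brass earth boss are in the grey kit tray, and the one without is in the red reject tray. I handed the job in at about 37 s on the robot's clock; it gives no verdict.

- **Final check:** the last top and side views show all three covers inside up, flat and clear of each other and the rims. The turquoise and green look-alikes and the other things on the bench appear where they started, judged by eye. The gripper is empty and clear.
- **Disagreements along the way:**
  - The top view placed the covers, and apparently the ramp, about 2–7 mm off. I shifted the ramp position to match the side view; the covers centred themselves in the jaws.
  - The fingers rode 3–7 mm higher than commanded each time they closed, pushing with about 7 N. One grip was therefore shallow, but it held. I set the release heights to allow for this.

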